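Dock the sample tray under the riser

TASK

Slide the low vial tray along the bench, nose first, in under the white riser and between its two guide rails, without rubbing its top on the riser's underside or jamming it on the rails. Then press it home by feel: its nose must push the stiff connector plate, hidden at the back, in until it stops firmly, but gently, never over 25 N. Let go of the tray there, and leave the other things on the bench alone.

Things in the scene. Friction and masses are not known exactly. Their poses are not given: they have to be found in the camera images.
- tray_grip (a point): Where to hold the tray: an upright grey tab 16 mm thick (along the tray), 40 mm wide, top 62 mm above the bench; this is its centre, 45 mm up. It stands on a tongue 8 mm thick, 60 mm wide, 75 mm ahead of the box's front wall. x points along the tray to its nose, y across, z up.
- tray_nose (a point): Middle of the tray's nose, the end wall farthest from the tab, half-way up (17 mm); 225 mm from the tab's centre; axes as for the grip. The tray is a flat-bottomed open aluminium box of capped vials, 150 long, 140 wide, 34 mm high, 0.28 to 0.46 kg; it stays on the bench throughout.
- riser: Fixed white bench riser. Origin on the bench, mid-bay; x points inwards, y across, z up. Two aluminium rails, 20 mm high, leave a bay 145 mm wide from x = -80 to 90 mm, flaring to about 180 mm at x = -120 mm.
- deck: The riser's white deck, same origin and axes: underside 44 mm, top 58 mm above the bench, 240 mm wide, front edge at x = -90 mm. On it a grey instrument, x = -20 to 110 mm, up to 184 mm high.
- bay_back (a point): Fixed point of the riser 38 mm inwards of its origin, 18 mm up; riser's axes. The connector plate (plate), upright steel, 60 x 24 mm, facing the mouth, waits unseen with its face up to 11 mm before or behind this point; no reading tells where. It slides in 8 mm (joint plate, 0 to 0.008) at about 4 N, besides 1 to 5 N of tray friction, stays where left, then stops firmly. Over 25 N harms it.
- bottle: Clear bottle, 60 mm across, 160 mm tall, upright; origin under its centre. Leave it alone.
- wrench: Steel wrench lying on the bench. Leave it alone.
- mouse: Black computer mouse, 105 x 60 x 33 mm. Leave it alone.

How it is judged:
By the outcome, as a careful person would: the job done as asked, in the order asked, and still so for the second after the job is handed in, with the robot touching nothing.
It also fails if it takes over 56 s, if anything falls off the work surface, if the arm or the gripper's body presses on something with over 40 N, if the wrist force passes 120 N, or if a joint passes its speed limit or range.

ROBOT

A 6-joint arm with a two-finger parallel gripper is mounted at the origin on the work surface. World frame = base frame: x ahead of the robot, y to its left, z up, the work surface at z = 0. Lengths are in m, angles in rad, forces in N, time in s.
With the tool pointing down it reaches from about 0.275 to 1 m from the base axis. Payload 8.4 kg.
Tool frame: the origin (TCP) lies on the centre line of the jaws, within the pads' length; the fingertips stand 17 mm ahead of it and the grasp point (between the pads) lies 2 mm behind it (bot.tcp_to_tips is the z of the fingertips in the tool frame, in m); z points along the fingers, y is the line along which they close (so a half turn about z gives the same grasp; the last joint's range is limited). The gripper opens to 85 mm and grips with 20 to 120 N. Pads are 22 mm wide; open, the fingers measure 114 mm over their backs; the gripper's body (76 mm by 85 mm) begins 54 mm behind the grasp point. The pads swing forward as they close: fully open they stand 13 mm farther back than shut.
Start: joints at [-1.269, 0.353, 1.633, -0, 1.155, -0.002], TCP at [0.187, -0.596, 0.248] pointing down, gripper open.
Joint ranges: [-2.63, 2.63], [-0.92, 2.1], [0.06, 2.66], [-1.3, 4.44], [0, 2.69], [-3.02, 3.02]. Speed limits (rad/s): [2.22, 2.22, 2.79, 3.14, 3.14, 3.14].

INTERFACE

Orientations are given as a unit quaternion [x, y, z, w].
In Python, from workcell import bot, hand, kinematics, get_obs, vision, hand_in gives the robot as it stands. The module is installed in compiled form; this text tells all that it offers. Calls block until the motion is done:
- bot.reach(position, orientation): joint-space move of the TCP to a pose.
- bot.servo_line(position, ori=None, velocity=0.15): straight line of the TCP; ori=None keeps the orientation; velocity is the mean speed in m/s.
- bot.goto_joints(angles): joint-space move.
- hand.move_gripper(opening, strength=None): finger opening in m; strength is the grip in N (None keeps the last); returns when the fingers have stopped.
- bot.dwell(seconds).
- kinematics.solve_ik(position, orientation): joint angles nearest the present ones, or None.
- get_obs(): the state.
- vision.read_camera(name): name is "side" or "top" or "wrist"; returns a dict with "frame" (400x640x3 uint8, red, green, blue), "intrinsics" (3x3 intrinsics, pixels), "view" (4x4, takes a point from world to camera coordinates). Camera axes: x right, y down, z forward; pixel columns grow to the right and rows downward; lengths in m; the calibration is good to about 2 mm. A picture is of the moment at which its call begins. There is no depth.
A pose or a line that the arm cannot do raises bot.IKError and nothing moves.
- hand_in(): hands the job in; it is judged then, once.
The state is a dict: "time_s": time; "joint_pos": joint angles; "joint_vel": joint speeds; "joint_efforts": joint torques, N m; "position": TCP position; "orientation": TCP orientation; "wrist_force": force on the tool from outside, world axes, zero at the start; "ft_torque": the same for the moment, N m; "gripper_width": finger opening in m; "grip_force": force on a finger pad.
Only numpy, scipy, OpenCV 4.12 (cv2) and the standard library are available. Lean on these libraries where they do the work, as an engineer would, in place of code of your own. Each camera call takes 0.05 s, during which the arm holds its last target. There are 200 camera calls.

## Working session

There is one attempt and no reset: what is moved stays moved. The work goes in short steps, each a Python script; the robot and the scene stay as the last script left them, time stands still between calls to the robot, and variables do not carry over. Pictures are saved under pics/ and viewed, at most 10 in all, crops included, and the job is handed in when it is done.

```bash
mkdir -p pics
python3 - <<'E'
from workcell import *
import cv2,numpy as np
np.set_printoptions(precision=4,suppress=True)
for n in ["top","side"]:
    r=vision.read_camera(n); cv2.imwrite(f"pics/{n}0.png",r["frame"][:,:,::-1]); np.savez(f"{n}0.npz",**r)
    print(n,r["intrinsics"],r["view"])
o=get_obs();print(o)
E
```

```text
top [[481.9626   0.     312.9569]
 [  0.     481.9626 197.1694]
 [  0.       0.       1.    ]] [[ 0.0072 -0.9999 -0.0148  0.0143]
 [-0.9875 -0.0047 -0.1577  0.5998]
 [ 0.1576  0.0158 -0.9874  1.1401]
 [ 0.      0.      0.      1.    ]]
side [[397.668    0.     320.2336]
 [  0.     397.668  200.1551]
 [  0.       0.       1.    ]] [[-0.9964 -0.0839 -0.0078  0.597 ]
 [-0.0762  0.9368 -0.3414  0.0705]
 [ 0.036  -0.3396 -0.9399  0.9454]
 [ 0.      0.      0.      1.    ]]
{'time_s': 0.1, 'joint_pos': array([-1.2694,  0.3536,  1.634 , -0.    ,  1.1552, -0.0024]), 'joint_vel': array([ 0.0012, -0.0001, -0.0027, -0.0001, -0.0028,  0.001 ]), 'joint_efforts': array([ -0.0003, -60.6358, -34.2819,  -0.0001,   0.004 ,   0.    ]), 'position': array([ 0.1869, -0.596 ,  0.2476]), 'orientation': array([ 0.9885,  0.1513, -0.0001, -0.0006]), 'wrist_force': array([0.1675, 0.4584, 0.5061]), 'ft_torque': array([-0.0327,  0.0264, -0.0074]), 'grip_force': 0.0, 'gripper_width': 0.08526147127536486}
```

View pics/top0.png

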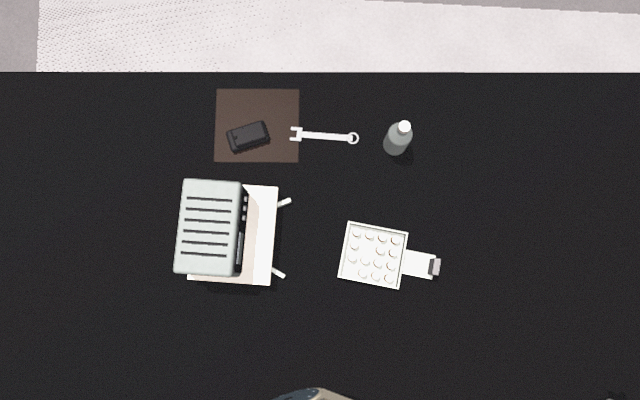

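View pics/side0.png

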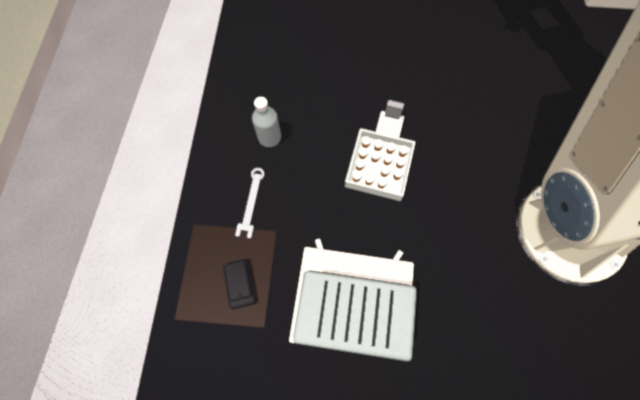

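The top view shows the tray box at about (373,255) with its tab at (435,266). The riser's mouth edge runs from (278,186) to (270,284), facing right (-y). The side view agrees. The bottle, wrench and mouse are well off the path. Next I measure the corners.

```bash
cat > h.py <<'E'
import numpy as np,cv2
np.set_printoptions(precision=4,suppress=True)
def ray(r,uv,z):
    K,V=r["intrinsics"],r["view"]; R,t=V[:3,:3],V[:3,3]
    c=-R.T@t; d=R.T@np.linalg.inv(K)@np.array([uv[0],uv[1],1.])
    return (c+d*(z-c[2])/d[2])
def proj(r,p):
    q=r["intrinsics"]@(r["view"]@np.append(p,1))[:3]; return q[:2]/q[2]
E
python3 - <<'E'
from h import *
rs={n:dict(np.load(f"{n}0.npz")) for n in("top","side")}
roi={"top":{"tray":(325,210,450,300),"riser":(165,170,300,295)},"side":{"tray":(335,95,425,210),"riser":(280,230,425,370)}}
tiles=[]
for n in rs:
    f=rs[n]["frame"]; g=cv2.cvtColor(f,cv2.COLOR_RGB2GRAY)
    for k,(a,b,c,d) in roi[n].items():
        m=cv2.inRange(g[b:d,a:c],110,255)
        cs,_=cv2.findContours(m,cv2.RETR_EXTERNAL,cv2.CHAIN_APPROX_NONE)
        for q in sorted(cs,key=cv2.contourArea)[::-1][:3]:
            if cv2.contourArea(q)<15: continue
            p=cv2.approxPolyDP(q,2,True)[:,0]+[a,b]; print(n,k,cv2.contourArea(q),p.tolist())
        t=cv2.resize(f[b:d,a:c],None,fx=3,fy=3,interpolation=cv2.INTER_CUBIC); t=t[:300,:400]
        t=cv2.copyMakeBorder(t,0,300-t.shape[0],0,400-t.shape[1],cv2.BORDER_CONSTANT); tiles.append(t)
im=np.vstack([np.hstack(tiles[:2]),np.hstack(tiles[2:])]); cv2.imwrite("pics/crop.png",im[:,:,::-1])
E
```

```text
top tray 4417.5 [[348, 220], [337, 277], [398, 289], [402, 273], [430, 279], [433, 274], [438, 274], [439, 258], [433, 254], [405, 248], [408, 232]]
top riser 8854.0 [[184, 178], [173, 271], [186, 273], [187, 279], [262, 285], [270, 284], [271, 272], [283, 278], [285, 274], [271, 266], [276, 208], [290, 202], [290, 198], [278, 202], [276, 186], [242, 184], [249, 194], [242, 270], [238, 276], [232, 276], [240, 183]]
top riser 35.0 [[240, 232], [236, 263]]
side tray 4262.5 [[389, 100], [388, 110], [380, 112], [374, 131], [359, 129], [345, 186], [400, 200], [404, 193], [415, 142], [399, 136], [404, 117], [398, 113], [403, 103]]
side riser 11625.5 [[304, 247], [289, 341], [409, 360], [415, 288], [412, 285], [413, 263], [399, 259], [402, 251], [398, 250], [390, 259], [328, 250], [322, 247], [319, 238], [315, 239], [315, 248]]
```

View pics/crop.png

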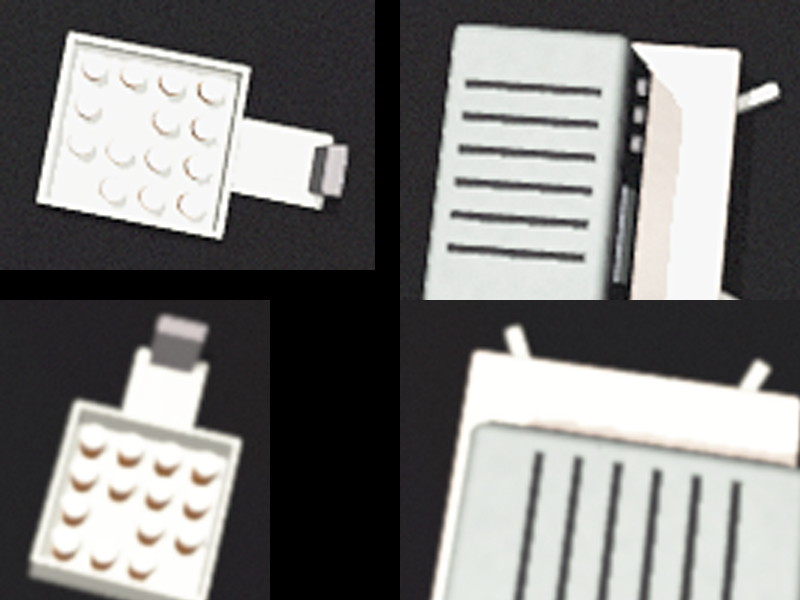

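The crops show clean tray rim corners, deck front corners and flared rail tips in both views. Next I fit lines to those edges and intersect them.

Run:
```python
from h import *
rs={n:dict(np.load(f"{n}0.npz")) for n in("top","side")}
def fit(n,a,b,trim=.1):
    # subpixel half-max crossing along normals
    g=cv2.cvtColor(rs[n]["frame"],cv2.COLOR_RGB2GRAY).astype(np.float32); a,b=np.float64(a),np.float64(b)
    d=(b-a)/np.linalg.norm(b-a); nn=np.array([-d[1],d[0]]); s=np.arange(-4,4.01,.1); P=[]
    for t in np.linspace(trim,1-trim,40):
        q=a+(b-a)*t; xy=(q+s[:,None]*nn).astype(np.float32)
        v=cv2.remap(g,xy[:,0].copy(),xy[:,1].copy(),cv2.INTER_LINEAR).ravel()
        c=np.where(np.diff((v>105).astype(int))!=0)[0]
        if len(c): P.append(xy[c[np.argmin(abs(s[c]))]])
    vx,vy,x,y=cv2.fitLine(np.array(P),cv2.DIST_HUBER,0,.01,.01).ravel()
    return np.cross([x,y,1],[x+vx,y+vy,1])
def X(l,m): p=np.cross(l,m); return p[:2]/p[2]
def poly(n,pts):
    L=[fit(n,pts[i],pts[(i+1)%len(pts)]) for i in range(len(pts))]
    return [X(L[i-1],L[i]) for i in range(len(pts))]
# order: nose-left, nose-right, tail-right, tail-left (looking along tray x=+y world; left=-x world)
tt=poly("top",[(337,277.5),(348,220.5),(408,232),(398.5,289.5)])
for n,c,z in [("top",tt,.034)]:
    w=np.array([ray(rs[n],p,z) for p in c]); print(n,"tray\n",w[:,:2],"size",[np.linalg.norm(w[i]-w[i-1]) for i in range(4)])
    nose=w[:2].mean(0); tail=w[2:].mean(0); d=nose-tail; print("nose",nose,"tail",tail,"yaw",np.degrees(np.arctan2(d[1],d[0])))
    d/=np.linalg.norm(d); print("grip",nose-.225*d)
ts=poly("side",[(345,184),(359,130),(416,142),(402,196)]);
w=np.array([ray(rs["side"],p,.034) for p in ts]);print("side tray\n",w[:,:2],[np.linalg.norm(w[i]-w[i-1]) for i in range(4)])
for n,e,s1,s2 in [("top",((278.5,190),(271,282)),((250,184.7),(276,186)),((200,280.5),(262,285))),("side",((305,247),(412,263)),((304,248),(290,340)),((413.5,265),(413.5,284)))]:
    l=fit(n,*e,trim=.05); A,B=X(l,fit(n,*s1)),X(l,fit(n,*s2)); w=[ray(rs[n],A,.058),ray(rs[n],B,.058)]
    m=(w[0]+w[1])/2; v=w[1]-w[0]; ang=np.degrees(np.arctan2(v[1],v[0])); ang=(ang+ (90 if v[0]>0 else -90))
    print(n,"deck",A,B,w[0][:2],w[1][:2],"width",np.linalg.norm(v),"mid",m,"inward yaw",ang)
    th=np.radians(ang); print("  origin",m[:2]+.09*np.array([np.cos(th),np.sin(th)]))
print("cams",[-(r["view"][:3,:3].T@r["view"][:3,3]) for r in rs.values()])
```

```text
top tray
 [[ 0.4057 -0.0398]
 [ 0.5465 -0.0664]
 [ 0.5176 -0.2176]
 [ 0.3767 -0.1908]] size [np.float64(0.15376886543461782), np.float64(0.14329610139765445), np.float64(0.15392582102751098), np.float64(0.14340351163523388)]
nose [ 0.4761 -0.0531  0.034 ] tail [ 0.4472 -0.2042  0.034 ] yaw 79.17184489961403
grip [ 0.4338 -0.2741  0.034 ]
side tray
 [[ 0.5501 -0.0538]
 [ 0.5187 -0.219 ]
 [ 0.3754 -0.1916]
 [ 0.407  -0.0268]] [np.float64(0.1456403287893277), np.float64(0.16815795670225836), np.float64(0.14590523269928093), np.float64(0.16777719688508697)]
top deck [278.6171 185.8815] [269.9485 285.6649] [0.6257 0.1022] [0.3846 0.1184] width 0.24164115360044483 mid [0.5052 0.1103 0.058 ] inward yaw 86.15922948827043
  origin [0.5112 0.2001]
side deck [303.5828 245.3644] [414.1068 261.4786] [0.6269 0.1034] [0.3839 0.1193] width 0.2434853407150713 mid [0.5054 0.1114 0.058 ] inward yaw 86.25533539152059
  origin [0.5113 0.2012]
cams [array([ 0.4125, -0.0009,  1.2205]), array([0.5663, 0.305 , 0.9173])]
```

```bash
cat >> h.py <<'E'
def quat(yaw_deg):  # tool down, tool y along -(tray x) at yaw
    a=np.radians(yaw_deg-90)/2; return [np.cos(a),np.sin(a),0,0]
E
python3 - <<'E'
from h import *
from workcell import *
q=quat(79.2)
bot.reach([.4335,-.276,.20],q); hand.move_gripper(.06)
bot.dwell(.3)
r=vision.read_camera("wrist"); cv2.imwrite("pics/w1.png",r["frame"][:,:,::-1]); np.savez("w1.npz",**r)
o=get_obs(); print(o["time_s"],o["position"],o["orientation"],o["joint_pos"],o["wrist_force"])
print(proj(r,[.4335,-.276,.062]))
E
```

```text
2.3333 [ 0.4335 -0.276   0.2   ] [ 0.9956 -0.094  -0.     -0.    ] [-0.5698  0.2366  1.9162 -0.      0.9888  1.1894] [ 0.0096 -0.0786  0.0254]
[318.892  194.3286]
```

View pics/w1.png

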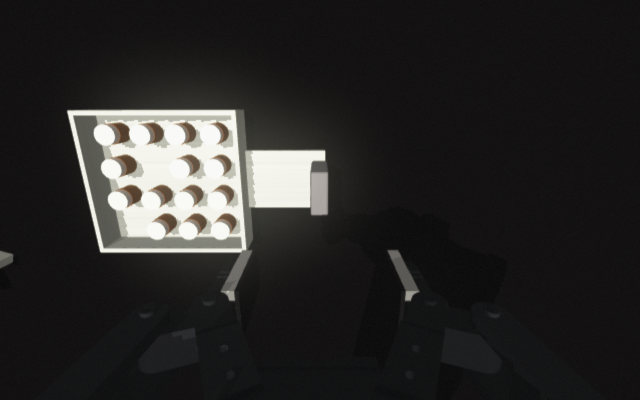

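The wrist view shows the tab's top centred at about (319,192), against a predicted (318.9,194.3), and the tray edges are level. Position and yaw are good, so I grasp, line up before the mouth and re-measure.

Run:
```python
from h import *
from workcell import *
r=dict(np.load("w1.npz")); g=ray(r,(319,192),.062); print("grip",g)
q=quat(79.2); x,y=(g[0]+.4335)/2,(g[1]-.276)/2
bot.servo_line([x,y,.043],q,velocity=.15)
print(get_obs()["wrist_force"])
hand.move_gripper(.0,60); o=get_obs(); print(o["gripper_width"],o["grip_force"],o["wrist_force"])
yr=86.2; t=np.radians(yr); d=np.array([np.cos(t),np.sin(t)]); O=np.array([.5112,.2006])
p=O-.36*d
# straight line with gradual turn
bot.servo_line([*p,.043],quat(yr),velocity=.06)
bot.dwell(.3); o=get_obs(); print(o["time_s"],o["position"],o["wrist_force"],o["ft_torque"])
for n in("top","wrist","side"):
    r=vision.read_camera(n); np.savez(n+"2.npz",**r); cv2.imwrite(f"pics/{n}2.png",r["frame"][:,:,::-1])
a=cv2.imread("pics/top2.png")[170:300,160:430]; cv2.imwrite("pics/v2.png",cv2.resize(a,None,fx=2.9,fy=2.9,interpolation=cv2.INTER_CUBIC))
```

```text
grip [ 0.4356 -0.2765  0.062 ]
[-0.22    0.2015  0.3422]
0.015326454162908539 59.3903249502182 [-0.4399  1.335   6.254 ]
6.6 [ 0.4879 -0.1593  0.0436] [-1.7552 -3.5606  5.671 ] [-0.5729  0.1961  0.1806]
```

View pics/v2.png

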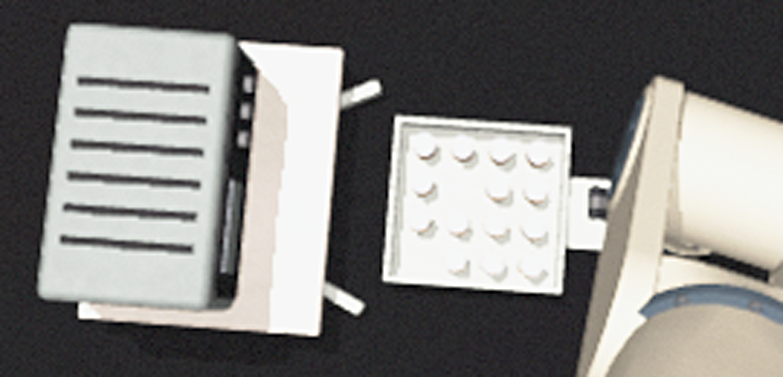

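View pics/wrist2.png

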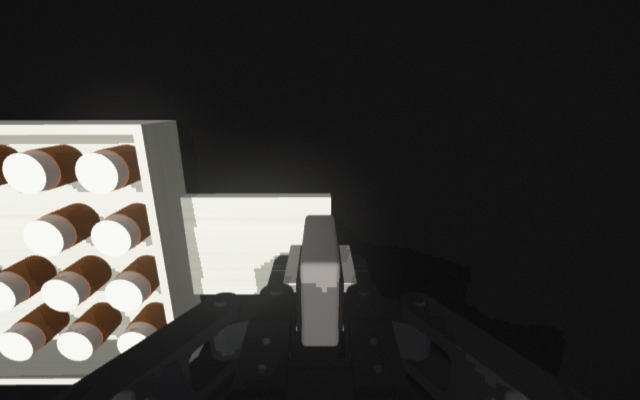

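The top view shows the tray squarely ahead of the mouth with both rail tips clear. The wrist view shows the tab firmly between the pads at about (320,280). I check lateral offset and yaw in the top image.

Run:
```python
from h import *
f=dict(np.load("top2.npz")); g=cv2.cvtColor(f["frame"],cv2.COLOR_RGB2GRAY).astype(np.float32)
def edge(a,b,z):
    a,b=np.float64(a),np.float64(b); d=(b-a)/np.linalg.norm(b-a); nn=np.array([-d[1],d[0]]); s=np.arange(-4,4.01,.1); P=[]
    for t in np.linspace(.1,.9,40):
        xy=(a+(b-a)*t+s[:,None]*nn).astype(np.float32); v=cv2.remap(g,xy[:,0].copy(),xy[:,1].copy(),cv2.INTER_LINEAR).ravel()
        c=np.where(np.diff((v>105).astype(int))!=0)[0]
        if len(c): P.append(ray(f,xy[c[np.argmin(abs(s[c]))]],z)[:2])
    vx,vy,x,y=cv2.fitLine(np.float32(P),cv2.DIST_HUBER,0,.0001,.0001).ravel(); return np.array([x,y]),np.array([vx,vy])
O=np.array([.5112,.2006]); 
def ang(v): return np.degrees(np.arctan2(v[1],v[0]))%180
C=[(296.6,210),(356.9,214.1),(354.1,271.4),(292.4,266.9)]
E={k:edge(C[i],C[j],.034) for k,i,j in(("far",0,1),("near",3,2),("nose",0,3),("tail",1,2))}
t=np.radians(86.2); d=np.array([np.cos(t),np.sin(t)]); l=np.array([-d[1],d[0]])
for k,(p,v) in E.items(): print(k,"ang",ang(v),"riser xy",(p-O)@d,(p-O)@l)
for nm,a,b in(("deckL",(190,280),(262,285)),("front",(278.5,190),(271,282)),("deckR",(250,184.7),(276,186))):
    p,v=edge(a,b,.058); print(nm,ang(v),(p-O)@d,(p-O)@l)
# rail tips (top z=.02): centre of each outer end
for uv in[(160+380/2.9,170+90/2.9),(160+362/2.9,170+306/2.9)]:
    p=ray(f,uv,.02)[:2]-O; print("tip",p@d,p@l)
```

```text
far ang 86.323 riser xy -0.20340252804938413 -0.07043604743504253
near ang 86.33908 riser xy -0.21410190221490594 0.07257632734263866
nose ang 176.31406 riser xy -0.1351845027713638 0.003101480770251944
tail ang 176.37094 riser xy -0.28831175709589474 -0.005429467692988351
deckL 86.284454 0.009514043380550572 0.12073321206762981
front 176.16052 -0.09039635147610818 0.017541880431400893
deckR 86.17529 -0.04711994081884035 -0.1205044555897717
tip -0.12132134112710653 -0.09102618266914266
tip -0.12101097521890333 0.09485070886292568
```

```bash
cat >> h.py <<'E'
O=np.array([.5112,.2006]); T=np.radians(86.2); D=np.array([np.cos(T),np.sin(T)]); L=np.array([-D[1],D[0]])
Q=quat(86.2); Z=.0436
def tgt(s,lat): return [*(O+s*D+lat*L),Z]   # grip target in riser coords
def rd(o): 
    f=o["wrist_force"]; p=o["position"][:2]-O; return np.array([p@D,p@L,o["position"][2],f[:2]@D,f[:2]@L,f[2],o["ft_torque"][2],o["time_s"]])
E
python3 - <<'E'
from h import *
from workcell import *
lat=-.0008
bot.servo_line(tgt(-.360,lat),Q,velocity=.03); print(rd(get_obs()))
for s in np.r_[np.arange(-.350,-.2049,.010)]:
    bot.servo_line(tgt(s,lat),Q,velocity=.05); v=rd(get_obs()); print(s,v)
    if v[3]<-9 or abs(v[4])>6: print("STOP"); break
E
```

```text
[-0.36   -0.0007  0.0436 -2.1907  0.7338  2.5866  0.1126  7.    ]
-0.35 [-0.3492 -0.0009  0.0436  3.2972 -0.2166  2.2266 -0.0191  7.35  ]
-0.33999999999999997 [-0.3393 -0.0008  0.0436  3.5342 -0.3979  1.9816  0.0021  7.7   ]
-0.32999999999999996 [-0.3294 -0.0008  0.0436  3.5541 -0.1803  1.7299  0.0034  8.05  ]
-0.31999999999999995 [-0.3194 -0.0008  0.0436  5.2304 -0.4354  2.9492 -0.0302  8.4   ]
-0.30999999999999994 [-0.3094 -0.0008  0.0436  4.2892 -0.285   2.2473 -0.0124  8.75  ]
-0.29999999999999993 [-0.2993 -0.0008  0.0436  3.853   0.1959  2.7341 -0.0335  9.1   ]
-0.2899999999999999 [-0.2893 -0.0008  0.0436  4.0053 -0.7417  3.1182  0.0118  9.45  ]
-0.2799999999999999 [-0.2794 -0.0008  0.0436  3.6435 -0.5422  2.7392 -0.0192  9.8   ]
-0.2699999999999999 [-0.2693 -0.0008  0.0436  5.1603 -0.5581  3.0117 -0.038  10.15  ]
-0.2599999999999999 [-0.2594 -0.0008  0.0436  4.391  -0.8601  3.5628  0.0022 10.5   ]
-0.2499999999999999 [-0.2495 -0.0008  0.0436  4.4025 -0.1841  4.66   -0.0302 10.85  ]
-0.23999999999999988 [-0.2395 -0.0008  0.0436  3.5061  0.6404  4.0558  0.0078 11.2   ]
-0.22999999999999987 [-0.2296 -0.0008  0.0436  5.4028 -0.32    4.3318 -0.0071 11.55  ]
-0.21999999999999986 [-0.2196 -0.0008  0.0436  3.8744  0.8408  3.7207  0.0077 11.9   ]
-0.20999999999999985 [-0.2097 -0.0008  0.0436  4.3572  0.1599  4.41   -0.024  12.25  ]
```

Run:
```python
from h import *
from workcell import *
lat=-.0008; s=-.2097; n=0
while s<-.160:
    bot.servo_line(tgt(s,lat),Q,velocity=.012); bot.dwell(.05)
    v=rd(get_obs()); print("%.2f"%(s*1e3),"act %.2f lat %.2f F %.1f %.1f %.1f tq %.2f t %.1f"%(v[0]*1e3,v[1]*1e3,*v[3:]))
    if v[3]<-14 or abs(v[4])>7: break
    s+=.0003 if v[3]<-8 else .0006
```

```text
-209.70 act -209.65 lat -0.79 F 1.6 -0.4 4.0 tq -0.00 t 12.6
-209.10 act -209.45 lat -0.78 F -5.0 -0.5 4.9 tq 0.03 t 12.8
-208.50 act -208.78 lat -0.80 F -5.0 -0.5 4.9 tq -0.01 t 13.2
-207.90 act -208.11 lat -0.82 F -4.6 0.5 5.1 tq -0.05 t 13.4
-207.30 act -207.46 lat -0.80 F -4.9 -0.2 4.8 tq 0.01 t 13.8
-206.70 act -206.82 lat -0.80 F -5.0 0.4 4.8 tq -0.02 t 14.1
-206.10 act -206.17 lat -0.81 F -4.5 0.5 4.9 tq -0.01 t 14.3
-205.50 act -205.53 lat -0.81 F -4.8 0.1 5.0 tq 0.04 t 14.7
-204.90 act -204.89 lat -0.80 F -5.2 -0.1 4.7 tq -0.04 t 14.9
-204.30 act -204.30 lat -0.83 F -4.6 0.4 4.6 tq 0.02 t 15.2
-203.70 act -203.68 lat -0.79 F -4.6 -0.5 4.4 tq -0.02 t 15.6
-203.10 act -203.08 lat -0.78 F -4.5 -0.2 4.8 tq -0.01 t 15.8
-202.50 act -202.51 lat -0.82 F -5.6 -0.2 5.0 tq 0.04 t 16.1
-201.90 act -201.91 lat -0.80 F -4.5 -1.1 5.0 tq -0.00 t 16.4
-201.30 act -201.29 lat -0.83 F -4.4 -0.6 5.6 tq -0.03 t 16.8
-200.70 act -200.69 lat -0.79 F -4.1 0.5 5.6 tq -0.01 t 17.1
-200.10 act -200.10 lat -0.78 F -4.9 0.3 4.8 tq -0.03 t 17.4
-199.50 act -199.50 lat -0.82 F -5.1 1.1 4.5 tq 0.00 t 17.6
[... 1692 characters left out ...]
7 4.6 tq 0.02 t 26.1
-186.60 act -187.09 lat -0.86 F -9.0 -0.1 5.2 tq -0.03 t 26.4
-186.30 act -186.81 lat -0.87 F -9.7 -0.7 5.4 tq 0.02 t 26.6
-186.00 act -186.51 lat -0.83 F -8.9 -0.2 5.3 tq -0.03 t 26.9
-185.70 act -186.22 lat -0.83 F -9.3 -1.5 5.6 tq 0.01 t 27.2
-185.40 act -185.90 lat -0.86 F -8.8 -1.1 4.8 tq 0.02 t 27.6
-185.10 act -185.61 lat -0.83 F -8.8 -0.5 4.7 tq -0.03 t 27.9
-184.80 act -185.32 lat -0.89 F -9.6 -0.4 4.6 tq -0.02 t 28.1
-184.50 act -185.00 lat -0.87 F -8.4 -0.8 4.6 tq -0.03 t 28.4
-184.20 act -184.90 lat -0.86 F -10.9 -0.4 5.1 tq 0.04 t 28.8
-183.90 act -184.88 lat -0.87 F -13.0 -0.4 5.1 tq -0.00 t 29.1
-183.60 act -184.85 lat -0.86 F -15.6 -0.3 6.0 tq 0.00 t 29.4
```

The plate made contact at -192.9 mm and stopped firmly at -184.9 mm, a travel of 8.0 mm with a peak of about 16 N. Now I ease the push, release, withdraw and check.

Run:
```python
from h import *
from workcell import *
lat=-.0008
bot.servo_line(tgt(-.1843,lat),Q,velocity=.01); print(rd(get_obs()))
hand.move_gripper(.055); v=rd(get_obs()); print(v,get_obs()["gripper_width"],get_obs()["grip_force"])
p=tgt(-.1848,lat); p[2]=.16
bot.servo_line(p,Q,velocity=.08); print(rd(get_obs()))
r=vision.read_camera("wrist"); a=r["frame"]; np.savez("w3.npz",**r)
t=vision.read_camera("top")["frame"][100:300,160:430]
cv2.imwrite("pics/v3.png",np.vstack([cv2.resize(a,(480,300)),cv2.resize(t,(405,300),interpolation=cv2.INTER_CUBIC).copy() if 0 else cv2.copyMakeBorder(cv2.resize(t,(405,300)),0,0,0,75,cv2.BORDER_CONSTANT)])[:,:,::-1])
print("pred tab top (wrist, 480-scale)",proj(r,[*(O-.1849*D+lat*L),.062])*.75)
```

```text
[-0.1849 -0.0008  0.0436 -9.5391 -0.2132  4.9767  0.0239 29.6   ]
[-0.1841 -0.0007  0.0435 -0.0667  0.234   0.1794  0.0192 30.0583] 0.05485512750229006 0.0
[-0.1848 -0.0005  0.1595  0.2663  0.2069  0.452  -0.0045 31.6667]
pred tab top (wrist, 480-scale) [239.1112 156.6926]
```

View pics/v3.png

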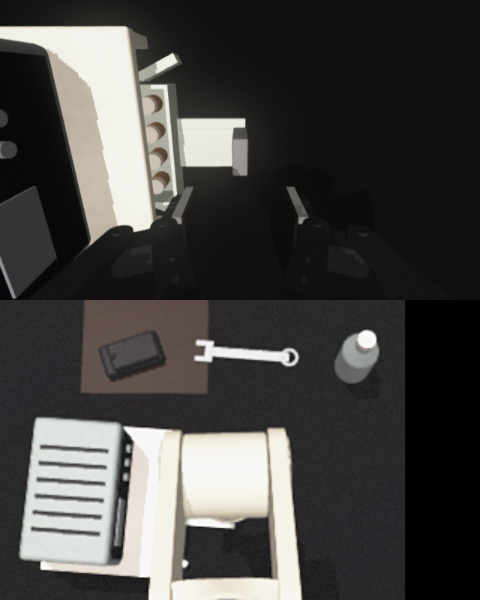

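The tab top sits at about (240,153), against a predicted (239,157). The tray has stayed home, the robot is clear, and the mouse, wrench and bottle look unmoved. I hand it in.

```bash
python3 -c "
from workcell import *
print(hand_in())"
```

```text
the job is handed in; nothing more can be done
None
```

The tray is in under the riser and pressed home: the plate moved in 8.0 mm to a firm stop at a peak of about 16 N. I then released the tray, withdrew the arm clear and handed the job in at about 32 s.

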